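# Line up the stock cartons by height

### The arm

A 6-joint arm with a two-finger parallel gripper is mounted at the origin on the work surface; the furniture and walls round the work are solid. World frame = base frame: x ahead of the robot, y to its left, z up, the work surface at z = 0. Lengths are in m, angles in rad, forces in N, time in s.
With the tool pointing down it reaches from about 0.425 to 0.95 m from the base axis. Payload 14.7 kg.
Tool frame: the origin (TCP) lies midway between the tips of the shut fingers; the grasp point (between the pads) lies 19 mm behind it; z points along the fingers, y is the line along which they close (so a half turn about z gives the same grasp; the last joint's range is limited). The gripper opens to 85 mm and grips with 20 to 120 N. Pads are 22 mm wide; open, the fingers measure 114 mm over their backs; the gripper's body (76 mm by 85 mm) begins 54 mm behind the grasp point. The pads swing forward as they close: fully open they stand 13 mm farther back than shut.
Start: joints at [-1.345, 0.48, 1.596, -0, 1.065, -0.047], TCP at [0.175, -0.626, 0.231] pointing down, gripper open.
Joint ranges: [-2.75, 2.75], [-0.82, 2.05], [0.23, 2.67], [-1.56, 4.7], [0.09, 2.69], [-2.92, 2.92]. Speed limits (rad/s): [1.89, 1.89, 2.39, 3.01, 3.01, 3.01].

### API

Orientations are given as a unit quaternion [x, y, z, w].
In Python, from station import status, cams, r, spotter gives the robot as it stands.
- The arm moves only by the tool step_arm, never from a script. Its argument "motion" is a list of rows, each an object with "travel": the shift along the tool's x, y, z in shares of 60 cm (1.0 is 60 cm), a list of three; "delta_rot": the turn, a rotation vector about the tool's x, y, z in shares of 360 degrees (1.0 is 360 degrees), a list of three. In form: [{"travel": [x, y, z], "delta_rot": [wx, wy, wz]}, ...]. A call has exactly 10 rows; each row is the pose to reach, as a shift and turn from the pose commanded when the call began, along the tool's axes at that moment; what a row does not reach only later rows make up. A row lasts 1/8 s, in which the tool goes at most 62.5 mm and 10.7 degrees, less where a joint would pass 70% of its speed; a pose out of reach is approached as far as the arm can. Shift and turn numbers lie between -1 and 1, and a call with a number outside is refused. A call with a gripper value outside its range is refused whole. "jaw" is the opening, from -1 (shut) to 1 (fully open), set as the call begins (left out, the last holds). The fingers move at their own pace and stop on an object; "force" is the grip in N (left out, the last holds). Time passes only in rows, so rows that repeat a pose let the fingers close, or fill a call up. It gives the time, the measured TCP pose, the force, the opening and the grip force at its end, in the units of the state.
- status.get_state(): the state, without advancing time (a new reading comes with each control period).
- cams.grab_frame(name): name is "scene" or "top"; returns a dict with "image" (384x512x3 uint8, red, green, blue), "mtx" (3x3 intrinsics, pixels), "camera_from_world" (4x4, takes a point from world to camera coordinates). Camera axes: x right, y up, looking along -z (the intrinsics and any distortion apply to the point x, -y, -z); pixel columns grow to the right and rows downward; lengths in m; the calibration is good to about 2 mm. A picture is of the moment at which its call begins. There is no depth.
- r.sign_off(): hands the job in; it is judged then, once.
Trained networks look in a picture, given as the dict that the camera call returned (one of the last four; its "shot" number tells which), for a name from the list of things; names that differ only in an ending like _2 or _b are one class to them, and where a whole thing is asked for, a point or a joint stands for the part that bears it (a point fixed in the world has none). Each returns a list of dicts, best first, with "p" (0 to 1); they miss things now and then, are a little off and sometimes report something else, mostly with a low value. They report only what shows in the picture. A call takes as long as a camera call.
- spotter.look_for(picture, name): "extent" ([left, top, right, bottom] in pixels, round what is visible of it).
- spotter.silhouettes(picture, name): "pixels" (384x512 bool, what is visible of it) and "extent" ([left, top, right, bottom] in pixels, round what is visible of it).
- spotter.mark_of(picture, name): "uv" ([column, row] in pixels: a listed point, or the origin of a listed thing).
The state is a dict: "time_s": time; "joint_pos": joint angles; "joint_vel": joint speeds; "joint_efforts": joint torques, N m; "eef_pos": TCP position; "ee_rot": TCP orientation; "force": force on the tool from outside, world axes, zero at the start; "moment": the same for the moment, N m; "finger_gap": opening from 0.0 (shut) to 1.0 (fully open); "gripper_force": force on a finger pad.
Only numpy, scipy, OpenCV 4.12 (cv2) and the standard library are available. Lean on these libraries where they do the work, as an engineer would, in place of code of your own. Each camera call takes 0.05 s, during which the arm holds its last target. There are 200 camera calls.

### The job

Stand the four cartons (yellow, tan, orange and teal) upright on the stock board in order of height, one in each painted bay: the tallest in the bay next to the red end block, then stepping down to the lowest next to the grey one. Centre each carton in its bay, square to the board, with the longer side of its footprint along the row (the orange one is nearly square and may go either way).

Things in the scene. Friction and masses are not known exactly. Their poses are not given: they have to be found in the camera images.
- yellow_carton: Yellow carton, 46 x 60 mm in plan and 90 mm tall as it stands. Origin at the centre of its underside, z up; its x axis runs across the 46 mm side, its y axis along the 60 mm side. Loose, under 0.3 kg, a plain rigid box; grip it across x. Starts on the bench in front of a 410 mm tall tool chest whose drawer lips reach to world x = 0.707 m.
- tan_carton: Tan (light brown) carton, 31 x 85 mm in plan and 75 mm tall as it stands. Origin at the centre of its underside, z up; its x axis runs across the 31 mm side, its y axis along the 85 mm side. Loose, under 0.3 kg, a plain rigid box; grip it across x. Starts on the bench in front of a 410 mm tall tool chest whose drawer lips reach to world x = 0.707 m.
- orange_carton: Orange-red carton, nearly square in plan, 63 x 62 mm in plan and 62 mm tall as it stands. Origin at the centre of its underside, z up; its x axis runs across the 63 mm side, its y axis along the 62 mm side. Loose, under 0.3 kg, a plain rigid box; grip it across x. Starts on the bench in front of a 410 mm tall tool chest whose drawer lips reach to world x = 0.707 m.
- teal_carton: Teal (blue-green) flat carton, 51 x 70 mm in plan and 35 mm tall as it stands. Origin at the centre of its underside, z up; its x axis runs across the 51 mm side, its y axis along the 70 mm side. Loose, under 0.3 kg, a plain rigid box; grip it across x. Starts on the bench in front of a 410 mm tall tool chest whose drawer lips reach to world x = 0.707 m.
- board: Flat plywood stock board fixed on the bench, 80 mm (its x) by 390 mm (its y), 5 mm thick. Origin at the centre of its underside. Its top (5 mm up) bears a row of four bays, each a blue painted outline 72 mm (x) by 76 mm (y) with a small blue cross at its centre; the bay centres lie on the board's y axis at y = -129, -43, +43 and +129 mm, x = 0.
- red_stop: Red painted end block fixed on one end of the board, 45 mm (x) by 18 mm (y) by 22 mm high, with two screw heads on top. Origin at the centre of its underside, on the board's y axis 185 mm from the board's centre, at its +y or its -y end (the other block is at the other end).
- grey_stop: Grey painted end block fixed on one end of the board, 45 mm (x) by 18 mm (y) by 22 mm high, with two screw heads on top. Origin at the centre of its underside, on the board's y axis 185 mm from the board's centre, at its +y or its -y end (the other block is at the other end).

How it is judged:
By the outcome, as a careful person would: the job done as asked, in the order asked, and still so for the second after the job is handed in, with the robot touching nothing.
It also fails if it takes over 128 s, if anything falls off the work surface, if the arm or the gripper's body presses on something with over 40 N, if the wrist force passes 120 N, or if a joint passes its speed limit or range.

## Working session

There is one attempt and no reset: what is moved stays moved. The work goes in short steps, Python scripts to look and compute and a tool call to move; the robot and the scene stay as the last step left them, time stands still between calls to the robot, and variables do not carry over. Pictures are saved under pics/ and viewed, at most 14 in all, crops included, and the job is handed in when it is done.

Besides the shell and the picture viewer there is one more tool, called after "Call:" as name([rows], argument=value, ...), one row to a line, values as JSON. step_arm: Moves the arm, as the interface text tells. Its arguments: {"type":"object","properties":{"motion":{"type":"array","items":{"type":"object","properties":{"travel":{"type":"array","items":{"type":"number"}},"delta_rot":{"type":"array","items":{"type":"number"}}}}},"jaw":{"type":"number"},"force":{"type":"number"}},"required":["motion"]}

```bash
mkdir -p pics; ls; cat > h.py <<'E'
import numpy as np, cv2
from station import status, cams, r, spotter
def snap(n,save=None):
    f=cams.grab_frame(n)
    if save: cv2.imwrite('pics/'+save,f['image'][:,:,::-1])
    return f
def proj(f,P):
    P=np.atleast_2d(P); C=f['camera_from_world']; q=P@C[:3,:3].T+C[:3,3]; q=q*[1,-1,-1]
    u=q@f['mtx'].T; return u[:,:2]/u[:,2:]
def unproj(f,uv,z):
    C=f['camera_from_world']; R=C[:3,:3]; o=-R.T@C[:3,3]
    uv=np.atleast_2d(uv).astype(float); d=np.c_[uv,np.ones(len(uv))]@np.linalg.inv(f['mtx']).T*[1,-1,-1]@R
    return o+d*((z-o[2])/d[:,2])[:,None]
E
python3 - <<'E'
from h import *
for n in('scene','top'):
    f=snap(n,n+'0.png'); print(n,[k for k in f],np.round(np.linalg.inv(f['camera_from_world']),3).tolist(),f['mtx'].tolist())
    for o in('yellow_carton','tan_carton','orange_carton','teal_carton','board','red_stop','grey_stop'):
        print(o,[(round(d['p'],2),np.round(d['extent']).tolist()) for d in spotter.look_for(f,o)[:2]],[(round(d['p'],2),np.round(d['uv'],1).tolist()) for d in spotter.mark_of(f,o)[:2]])
s=status.get_state();print(s)
E
```

```text
pics
scene ['image', 'mtx', 'camera_from_world', 'shot'] [[0.892, 0.275, -0.358, 0.203], [-0.452, 0.537, -0.713, -0.555], [-0.004, 0.797, 0.603, 0.564], [0.0, 0.0, 0.0, 1.0]] [[386.53873599102894, 0.0, 249.765172950839], [0.0, 386.53873599102894, 189.65554862942827], [0.0, 0.0, 1.0]]
yellow_carton [(0.77, [287.0, 164.0, 325.0, 213.0])] [(0.77, [304.5, 203.1])]
tan_carton [(0.96, [232.0, 125.0, 269.0, 161.0])] [(0.76, [250.1, 156.6])]
orange_carton [(0.74, [253.0, 152.0, 284.0, 192.0])] [(0.73, [266.6, 181.2])]
teal_carton [(0.96, [317.0, 215.0, 358.0, 255.0])] [(0.71, [337.2, 241.2])]
board [(0.7, [173.0, 159.0, 274.0, 270.0])] [(0.76, [215.9, 205.7])]
red_stop [(0.83, [241.0, 242.0, 265.0, 266.0])] [(0.55, [256.2, 255.9])]
grey_stop [(0.54, [176.0, 157.0, 197.0, 171.0])] [(0.55, [185.3, 163.7])]
top ['image', 'mtx', 'camera_from_world', 'shot'] [[-0.02, 0.977, -0.21, 0.334], [-1.0, -0.019, 0.007, 0.104], [0.003, 0.211, 0.978, 0.889], [0.0, 0.0, 0.0, 1.0]] [[364.11608814331987, 0.0, 250.05523248182672], [0.0, 364.11608814331987, 190.41460258460822], [0.0, 0.0, 1.0]]
yellow_carton [(0
[... 566 characters left out ...]

{'time_s': 1.5, 'joint_pos': array([-1.34459685e+00,  4.80215331e-01,  1.59629241e+00,  2.07626359e-05,
        1.06510397e+00, -4.66073949e-02]), 'joint_vel': array([-0.00161659,  0.00068222, -0.00011922,  0.00134448,  0.0008787 ,
        0.00051043]), 'joint_efforts': array([-2.76432547e-04, -9.50484252e+01, -4.30642676e+01, -1.35557216e-04,
        1.11948295e-03, -6.98319013e-06]), 'eef_pos': array([ 0.17515436, -0.62595214,  0.23128944]), 'ee_rot': array([ 9.90712150e-01,  1.35975861e-01,  8.19084004e-06, -1.03049151e-05]), 'force': array([0.44665159, 0.38149912, 0.32427103]), 'moment': array([0.01345238, 0.04610577, 0.0239101 ]), 'gripper_force': 0.0, 'finger_gap': 0.9988183707645242}
```

```bash
cat >> h.py <<'E'
from scipy.optimize import minimize
D=dict(yellow_carton=(.046,.060,.090),tan_carton=(.031,.085,.075),orange_carton=(.063,.062,.062),teal_carton=(.051,.070,.035),board=(.08,.39,.005))
def corners(o,p,z0=0):
    a,b,h=D[o];c,s=np.cos(p[2]),np.sin(p[2])
    return np.array([[p[0]+c*x*a/2-s*y*b/2,p[1]+s*x*a/2+c*y*b/2,z0+z*h] for x in(-1,1) for y in(-1,1) for z in(0,1)])
def hullmask(f,o,p,z0,k=4):
    u=proj(f,corners(o,p,z0)); m=np.zeros((384*k,512*k),np.uint8)
    h=cv2.convexHull(((u+.5)*k*16-8).astype(np.int32)); cv2.fillConvexPoly(m,h,1,shift=4)
    return cv2.resize(m.astype(np.float32),(512,384),interpolation=cv2.INTER_AREA)
def fit(o,fs,z0=0):
    ms=[];p0=None
    for f in fs:
        d=spotter.silhouettes(f,o)
        if d: ms.append((f,d[0]['pixels'].astype(np.float32)))
    for f in fs[::-1]:
        d=spotter.mark_of(f,o)
        if d and p0 is None:p0=unproj(f,d[0]['uv'],z0)[0][:2]
    def cost(p): return sum(np.abs(hullmask(f,o,p,z0)-m).sum()/m.sum() for f,m in ms)
    best=None
    for y in np.arange(-1.5,1.6,.4):
        s=np.array([[*p0,y]]*4)+np.array([[0,0,0],[.01,0,0],[0,.01,0],[0,0,.25]])
        q=minimize(cost,[*p0,y],method='Nelder-Mead',options=dict(initial_simplex=s,xatol=1e-4,fatol=1e-4,maxiter=150))
        if best is None or q.fun<best.fun: best=q
    return best.x,best.fun,len(ms)
E
python3 - <<'E'
from h import *
fs=[snap('scene'),snap('top')]
for o in D:
    p,c,n=fit(o,fs); print(o,np.round(p,4),round(np.degrees(p[2]),1),round(c,3),n)
    for f in fs:
        cv2.polylines(f['image'],[cv2.convexHull(np.round(proj(f,corners(o,p))).astype(np.int32))],True,(255,0,255),1)
cv2.imwrite('pics/fit.png',np.vstack([cv2.resize(fs[1]['image'][100:270,140:380,::-1],None,fx=2,fy=2,interpolation=2)[:, :480],cv2.resize(fs[0]['image'][110:280,150:390,::-1],None,fx=2,fy=2)[:260]]))
for o in('red_stop','grey_stop'):
    print(o,[unproj(f,spotter.mark_of(f,o)[0]['uv'],.005)[0] for f in fs])
E
```

```text
yellow_carton [0.6245 0.0022 1.6731] 95.9 0.197 2
tan_carton [ 0.6029  0.2412 -1.6636] -95.3 0.169 2
orange_carton [ 0.5903  0.1184 -0.0191] -1.1 0.173 2
teal_carton [ 0.619  -0.1269 -1.3478] -77.2 0.177 2
board [0.4377 0.0912 0.0215] 1.2 0.272 2
red_stop [array([ 0.44215787, -0.09287349,  0.005     ]), array([ 0.44238466, -0.09766821,  0.005     ])]
grey_stop [array([0.43278446, 0.28477026, 0.005     ]), array([0.4277335, 0.2730392, 0.005    ])]
```

View pics/fit.png

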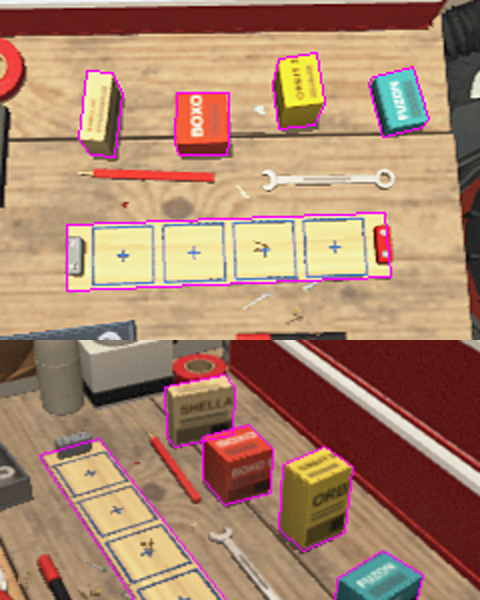

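View pics/scene0.png

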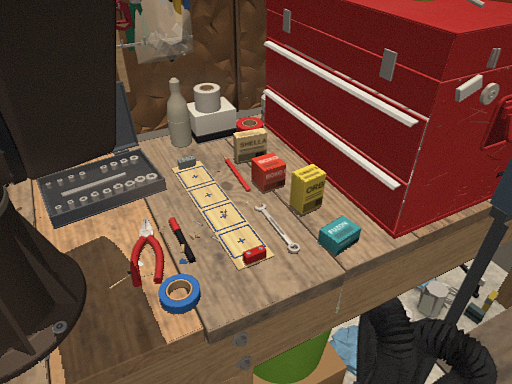

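```bash
cat >> h.py <<'E'
def boardfit(fs,p0=(.4377,.0912,.0215)):
    segs=[]
    for cy in(-.129,-.043,.043,.129):
        t=np.linspace(-1,1,40)
        for s in(-1,1):
            segs+=[np.c_[t*.035,np.full(40,cy+s*.037)],np.c_[np.full(40,s*.035),cy+t*.037]]
        t=np.linspace(-.005,.005,8); segs+=[np.c_[t,0*t+cy],np.c_[0*t,cy+t]]
    L=np.vstack(segs); out=[]
    for f in fs:
        im=f['image'].astype(np.float32); v=cv2.GaussianBlur(im[:,:,0]-im[:,:,2]*1.0,(0,0),1.0) # red-blue: low at blue lines
        def cost(p):
            c,s=np.cos(p[2]),np.sin(p[2]); W=np.c_[p[0]+c*L[:,0]-s*L[:,1],p[1]+s*L[:,0]+c*L[:,1],np.full(len(L),.005)]
            u=proj(f,W).astype(np.float32); return float(cv2.remap(v,u[:,:1],u[:,1:],1).mean())
        s=np.array([p0]*4)+np.array([[0,0,0],[.006,0,0],[0,.006,0],[0,0,.03]])
        q=minimize(cost,p0,method='Nelder-Mead',options=dict(initial_simplex=s,xatol=1e-5,fatol=1e-4)); out.append((q.x,q.fun))
    return out
def go(x,y,z,phi):
    from scipy.spatial.transform import Rotation as Ro
    s=status.get_state(); R=Ro.from_quat(s['ee_rot']); e=np.array([x,y,z])-s['eef_pos']
    T=Ro.from_matrix(np.c_[[np.cos(phi),np.sin(phi),0],[np.sin(phi),-np.cos(phi),0],[0,0,-1]])
    print('t',round(s['time_s'],2),'pos',s['eef_pos'].round(4),'gap',round(float(s['finger_gap']),3),'F',s['force'].round(1),'q',s['joint_pos'].round(2))
    print('travel cm',np.round(R.inv().apply(e)*100,2),'rot',np.round((R.inv()*T).as_rotvec(),3))
E
python3 - <<'E'
from h import *
fs=[snap('scene'),snap('top')]
for p,c in boardfit(fs):
    print(p.round(4),round(c,1))
for nm,uv in(('bottle',(180,145)),('caselid',(135,150)),('case edge',(163,185))): print(nm,unproj(fs[0],uv,0).round(3))
for o in list(D)[:4]:
    for f in fs: print(o,fit(o,[f])[0].round(4))
go(.619,-.127,.12,np.radians(12.8))
E
```

```text
[0.4391 0.09   0.0183] 31.6
[0.4373 0.0892 0.0176] 10.5
bottle [[0.455 0.391 0.   ]]
caselid [[0.334 0.422 0.   ]]
case edge [[0.356 0.226 0.   ]]
yellow_carton [0.6259 0.0047 1.7729]
yellow_carton [0.6244 0.0021 1.6433]
tan_carton [ 0.6054  0.2468 -1.5508]
tan_carton [0.6032 0.2413 1.4754]
orange_carton [0.5903 0.121  1.5809]
orange_carton [0.5884 0.1179 1.5694]
teal_carton [ 0.6203 -0.1254 -1.3553]
teal_carton [ 0.6178 -0.1274 -1.3866]
t 3.7 pos [ 0.1751 -0.6259  0.2313] gap 1.002 F [ 0.1  0.2 -0.9] q [-1.34  0.48  1.6   0.    1.07 -0.05]
travel cm [ 56.19 -36.09  11.13] rot [-0.    -0.     0.049]
```

Units first: shifts go in shares of 60 cm and turns go in shares of 360 degrees. So 47 cm / 60 = 0.7833, 43 cm / 60 = 0.7167, 0.05 rad / 6.2832 = 0.008.

Call:
step_arm([
  {"travel": [0.05, -0.0333, 0], "delta_rot": [0, 0, 0]},
  {"travel": [0.1333, -0.0833, 0], "delta_rot": [0, 0, 0]},
  {"travel": [0.2167, -0.14, 0], "delta_rot": [0, 0, 0.0016]},
  {"travel": [0.3, -0.1933, 0], "delta_rot": [0, 0, 0.0032]},
  {"travel": [0.3833, -0.2467, 0], "delta_rot": [0, 0, 0.0048]},
  {"travel": [0.4667, -0.3, 0], "delta_rot": [0, 0, 0.0064]},
  {"travel": [0.55, -0.3533, 0], "delta_rot": [0, 0, 0.008]},
  {"travel": [0.6333, -0.4067, 0], "delta_rot": [0, 0, 0.008]},
  {"travel": [0.7167, -0.46, 0], "delta_rot": [0, 0, 0.008]},
  {"travel": [0.7833, -0.5033, 0], "delta_rot": [0, 0, 0.008]},
], jaw=1, force=30)

```text
time_s: 4.95
eef_pos: [0.5478, -0.2066, 0.2315]
ee_rot: [0.994, 0.112, 0.0, 0.0]
force: [-0.1, -0.6, 0.2]
finger_gap: 0.998
gripper_force: 0.0
```

```bash
python3 -c "
from h import *
go(.619,-.127,.06,.215)"
```

```text
t 4.95 pos [ 0.5478 -0.2066  0.2315] gap 0.998 F [-0.1 -0.6  0.2] q [-0.41  0.39  1.75  0.    1.    0.93]
travel cm [ 8.7  -6.18 17.15] rot [ 0.    -0.     0.009]
```

In the tool's units: 22.7 cm / 60 = 0.3783, 8.7 cm / 60 = 0.145, 0.01 rad / 6.2832 = 0.0016.

Call:
step_arm([
  {"travel": [0.0417, -0.03, 0.0333], "delta_rot": [0, 0, 0.0016]},
  {"travel": [0.1, -0.075, 0.0833], "delta_rot": [0, 0, 0.0016]},
  {"travel": [0.145, -0.1033, 0.1333], "delta_rot": [0, 0, 0.0016]},
  {"travel": [0.145, -0.1033, 0.2], "delta_rot": [0, 0, 0.0016]},
  {"travel": [0.145, -0.1033, 0.2583], "delta_rot": [0, 0, 0.0016]},
  {"travel": [0.145, -0.1033, 0.3], "delta_rot": [0, 0, 0.0016]},
  {"travel": [0.145, -0.1033, 0.3333], "delta_rot": [0, 0, 0.0016]},
  {"travel": [0.145, -0.1033, 0.3583], "delta_rot": [0, 0, 0.0016]},
  {"travel": [0.145, -0.1033, 0.3717], "delta_rot": [0, 0, 0.0016]},
  {"travel": [0.145, -0.1033, 0.3783], "delta_rot": [0, 0, 0.0016]},
])

```text
time_s: 6.2
eef_pos: [0.6178, -0.1289, 0.0043]
ee_rot: [0.994, 0.106, 0.0, 0.0]
force: [0.9, 0.3, -0.0]
finger_gap: 0.999
gripper_force: 0.0
```

Call:
step_arm([
  {"travel": [0, 0, 0]},
  {"travel": [0, 0, 0]},
  {"travel": [0, 0, 0]},
  {"travel": [0, 0, 0]},
  {"travel": [0, 0, 0]},
  {"travel": [0, 0, 0]},
  {"travel": [0, 0, 0]},
  {"travel": [0, 0, 0]},
  {"travel": [0, 0, 0]},
  {"travel": [0, 0, 0]},
], jaw=-1, force=30)

```text
validation failed for argument at $.mo...
```

```bash
python3 -c "
from h import *
go(.4357,.2186,.02,1.589);f=snap('scene','g1.png')"
```

```text
t 6.2 pos [ 0.6178 -0.1289  0.0043] gap 0.999 F [ 0.9  0.3 -0. ] q [-0.25  0.74  1.79  0.    0.61  1.1 ]
travel cm [-10.46 -37.81  -1.58] rot [ 0.    -0.    -1.376]
```

View pics/g1.png

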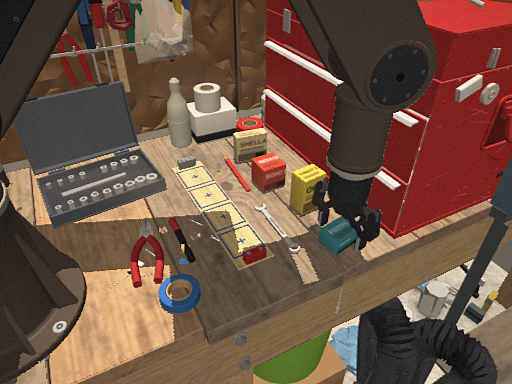

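The gripper straddles the teal carton around (345,230). The close call was refused because it had no delta_rot, so I'm sending it again.

Call:
step_arm([
  {"travel": [0, 0, 0], "delta_rot": [0, 0, 0]},
  {"travel": [0, 0, 0], "delta_rot": [0, 0, 0]},
  {"travel": [0, 0, 0], "delta_rot": [0, 0, 0]},
  {"travel": [0, 0, 0], "delta_rot": [0, 0, 0]},
  {"travel": [0, 0, 0], "delta_rot": [0, 0, 0]},
  {"travel": [0, 0, 0], "delta_rot": [0, 0, 0]},
  {"travel": [0, 0, 0], "delta_rot": [0, 0, 0]},
  {"travel": [0, 0, 0], "delta_rot": [0, 0, 0]},
  {"travel": [0, 0, 0], "delta_rot": [0, 0, 0]},
  {"travel": [0, 0, 0], "delta_rot": [0, 0, 0]},
], jaw=-1, force=30)

```text
time_s: 7.5
eef_pos: [0.6179, -0.1289, 0.0049]
ee_rot: [0.994, 0.106, 0.0, 0.0]
force: [-0.4, -0.6, 7.3]
finger_gap: 0.578
gripper_force: 31.7
```

In the tool's units: -27 cm / 60 = -0.45, -1.5 cm / 60 = -0.025, -1 rad / 6.2832 = -0.1592.

Call:
step_arm([
  {"travel": [0, 0, -0.025], "delta_rot": [0, 0, 0]},
  {"travel": [0, 0, -0.0833], "delta_rot": [0, 0, 0]},
  {"travel": [0, 0, -0.1667], "delta_rot": [0, 0, 0]},
  {"travel": [-0.01, -0.0333, -0.2333], "delta_rot": [0, 0, -0.0095]},
  {"travel": [-0.0283, -0.1, -0.2667], "delta_rot": [0, 0, -0.0318]},
  {"travel": [-0.0467, -0.1667, -0.2667], "delta_rot": [0, 0, -0.0573]},
  {"travel": [-0.0667, -0.2417, -0.2667], "delta_rot": [0, 0, -0.0828]},
  {"travel": [-0.0883, -0.3167, -0.2667], "delta_rot": [0, 0, -0.1082]},
  {"travel": [-0.11, -0.3917, -0.2667], "delta_rot": [0, 0, -0.1337]},
  {"travel": [-0.1283, -0.45, -0.2667], "delta_rot": [0, 0, -0.1592]},
])

```text
time_s: 8.75
eef_pos: [0.4843, 0.1203, 0.1653]
ee_rot: [0.82, 0.572, 0.0, 0.0]
force: [0.6, 0.8, -1.1]
finger_gap: 0.581
gripper_force: 31.4
```

```bash
python3 -c "
from h import *
go(.4357,.217,.025,1.589)"
```

```text
t 8.75 pos [0.4843 0.1203 0.1653] gap 0.581 F [ 0.6  0.8 -1.1] q [0.18 0.36 2.01 0.   0.78 0.53]
travel cm [ 7.4  -7.91 14.03] rot [ 0.001 -0.    -0.37 ]
```

In the tool's units: 14 cm / 60 = 0.2333, 7.4 cm / 60 = 0.1233, -0.37 rad / 6.2832 = -0.0589.

Call:
step_arm([
  {"travel": [0.0417, -0.045, 0], "delta_rot": [0, 0, -0.0191]},
  {"travel": [0.0833, -0.09, 0.0333], "delta_rot": [0, 0, -0.0398]},
  {"travel": [0.1167, -0.125, 0.0833], "delta_rot": [0, 0, -0.0557]},
  {"travel": [0.1233, -0.1317, 0.1333], "delta_rot": [0, 0, -0.0589]},
  {"travel": [0.1233, -0.1317, 0.175], "delta_rot": [0, 0, -0.0589]},
  {"travel": [0.1233, -0.1317, 0.2083], "delta_rot": [0, 0, -0.0589]},
  {"travel": [0.1233, -0.1317, 0.2267], "delta_rot": [0, 0, -0.0589]},
  {"travel": [0.1233, -0.1317, 0.2333], "delta_rot": [0, 0, -0.0589]},
  {"travel": [0.1233, -0.1317, 0.2333], "delta_rot": [0, 0, -0.0589]},
  {"travel": [0.1233, -0.1317, 0.2333], "delta_rot": [0, 0, -0.0589]},
])

```text
time_s: 10.0
eef_pos: [0.4376, 0.216, 0.0249]
ee_rot: [0.703, 0.711, 0.0, 0.0]
force: [-0.0, -0.6, -0.4]
finger_gap: 0.579
gripper_force: 31.4
```

```bash
python3 -c "
from h import *
go(.4357,.217,.011,1.589)
f=[snap('scene'),snap('top','t1.png')]
for z in (.019,):
  for g in ([f[0]],[f[1]],f): print([np.round(v,4) for v in fit('teal_carton',g,z)[:2]])
a=f[0]['image'][80:280,130:330];b=f[1]['image'][150:350,120:320]
cv2.imwrite('pics/p1.png',cv2.resize(np.hstack([a,b])[:,:,::-1],None,fx=2,fy=2))"
```

```text
t 10.0 pos [0.4376 0.216  0.0249] gap 0.579 F [-0.  -0.6 -0.4] q [0.4  0.59 2.12 0.   0.43 0.38]
travel cm [ 0.11 -0.19  1.39] rot [ 0.001 -0.    -0.006]
[array([ 0.4443,  0.2194, -0.2292]), np.float64(0.142)]Traceback (most recent call last):
  File "<string>", line 6, in <module>
    for g in ([f[0]],[f[1]],f): print([np.round(v,4) for v in fit('teal_carton',g,z)[:2]])
                                                              ~~~^^^^^^^^^^^^^^^^^^^
  File "h.py", line 34, in fit
    s=np.array([[*p0,y]]*4)+np.array([[0,0,0],[.01,0,0],[0,.01,0],[0,0,.25]])
                ^^^^^^^
TypeError: Value after * must be an iterable, not NoneType
```

In the tool's units: 1.4 cm / 60 = 0.0233, 1.3 cm / 60 = 0.0217, -0.005 rad / 6.2832 = -0.0008.

Call:
step_arm([
  {"travel": [0.0017, -0.0033, 0.005], "delta_rot": [0, 0, -0.0008]},
  {"travel": [0.0017, -0.0033, 0.0117], "delta_rot": [0, 0, -0.0008]},
  {"travel": [0.0017, -0.0033, 0.0167], "delta_rot": [0, 0, -0.0008]},
  {"travel": [0.0017, -0.0033, 0.02], "delta_rot": [0, 0, -0.0008]},
  {"travel": [0.0017, -0.0033, 0.0217], "delta_rot": [0, 0, -0.0008]},
  {"travel": [0.0017, -0.0033, 0.0233], "delta_rot": [0, 0, -0.0008]},
  {"travel": [0.0017, -0.0033, 0.0233], "delta_rot": [0, 0, -0.0008]},
  {"travel": [0.0017, -0.0033, 0.0233], "delta_rot": [0, 0, -0.0008]},
  {"travel": [0.0017, -0.0033, 0.0233], "delta_rot": [0, 0, -0.0008]},
  {"travel": [0.0017, -0.0033, 0.0233], "delta_rot": [0, 0, -0.0008]},
])

```text
time_s: 11.55
eef_pos: [0.4352, 0.2168, 0.0103]
ee_rot: [0.701, 0.713, 0.0, 0.0]
force: [-0.7, 0.1, -1.8]
finger_gap: 0.579
gripper_force: 31.4
```

In the tool's units: 0.2 cm / 60 = 0.0033, 0.15 cm / 60 = 0.0025.

Call:
step_arm([
  {"travel": [0, 0, 0.0008], "delta_rot": [0, 0, 0]},
  {"travel": [0, 0, 0.0017], "delta_rot": [0, 0, 0]},
  {"travel": [0, 0, 0.0025], "delta_rot": [0, 0, 0]},
  {"travel": [0, 0, 0.0033], "delta_rot": [0, 0, 0]},
  {"travel": [0, 0, 0.0033], "delta_rot": [0, 0, 0]},
  {"travel": [0, 0, 0.0033], "delta_rot": [0, 0, 0]},
  {"travel": [0, 0, 0.0033], "delta_rot": [0, 0, 0]},
  {"travel": [0, 0, 0.0033], "delta_rot": [0, 0, 0]},
  {"travel": [0, 0, 0.0033], "delta_rot": [0, 0, 0]},
  {"travel": [0, 0, 0.0033], "delta_rot": [0, 0, 0]},
])

```text
time_s: 12.8
eef_pos: [0.4353, 0.2168, 0.0097]
ee_rot: [0.701, 0.713, 0.0, 0.0]
force: [-7.4, -4.8, 42.4]
finger_gap: 0.581
gripper_force: 36.7
```

In the tool's units: -17 cm / 60 = -0.2833, -13 cm / 60 = -0.2167.

Call:
step_arm([
  {"travel": [0, 0, 0], "delta_rot": [0, 0, 0]},
  {"travel": [0, 0, 0], "delta_rot": [0, 0, 0]},
  {"travel": [0, 0, 0], "delta_rot": [0, 0, 0]},
  {"travel": [0, 0, 0], "delta_rot": [0, 0, 0]},
  {"travel": [0, 0, -0.0083], "delta_rot": [0, 0, 0]},
  {"travel": [0, 0, -0.0333], "delta_rot": [0, 0, 0]},
  {"travel": [0, 0, -0.0833], "delta_rot": [0, 0, 0]},
  {"travel": [0, 0, -0.15], "delta_rot": [0, 0, 0]},
  {"travel": [0, 0, -0.2167], "delta_rot": [0, 0, 0]},
  {"travel": [0, 0, -0.2833], "delta_rot": [0, 0, 0]},
], jaw=0.7)

```text
time_s: 14.05
eef_pos: [0.435, 0.2167, 0.1808]
ee_rot: [0.701, 0.713, 0.0, 0.0]
force: [0.8, 0.2, 0.1]
finger_gap: 0.849
gripper_force: 0.0
```

```bash
python3 -c "
from h import *
go(.5895,.119,.17,1.571)"
```

```text
t 14.05 pos [0.435  0.2167 0.1808] gap 0.849 F [0.8 0.2 0.1] q [0.4  0.32 2.02 0.   0.8  0.38]
travel cm [-10.03  15.28   1.09] rot [ 0.001 -0.     0.017]
```

In the tool's units: 15.3 cm / 60 = 0.255, 15 cm / 60 = 0.25, 0.024 rad / 6.2832 = 0.0038.

Call:
step_arm([
  {"travel": [-0.0333, 0.05, 0], "delta_rot": [0, 0, 0.0016]},
  {"travel": [-0.0917, 0.1333, 0], "delta_rot": [0, 0, 0.0032]},
  {"travel": [-0.1417, 0.2083, 0], "delta_rot": [0, 0, 0.0038]},
  {"travel": [-0.1633, 0.25, 0.0333], "delta_rot": [0, 0, 0.0038]},
  {"travel": [-0.165, 0.255, 0.1], "delta_rot": [0, 0, 0.0038]},
  {"travel": [-0.165, 0.255, 0.125], "delta_rot": [0, 0, 0.0038]},
  {"travel": [-0.165, 0.255, 0.1333], "delta_rot": [0, 0, 0.0038]},
  {"travel": [-0.165, 0.255, 0.1333], "delta_rot": [0, 0, 0.0038]},
  {"travel": [-0.165, 0.255, 0.1333], "delta_rot": [0, 0, 0.0038]},
  {"travel": [-0.165, 0.255, 0.1333], "delta_rot": [0, 0, 0.0038]},
], jaw=1)

```text
time_s: 15.3
eef_pos: [0.5902, 0.1206, 0.0992]
ee_rot: [0.71, 0.705, 0.0, 0.0]
force: [0.1, -0.6, 0.3]
finger_gap: 0.999
gripper_force: 0.0
```

```bash
python3 -c "
from h import *
go(.5897,.119,.018,1.565)
f=snap('top');a=f['image'][100:270,140:380]
print(spotter.look_for(f,'teal_carton')[:1],fit('teal_carton',[f],.005)[0])
cv2.imwrite('pics/p2.png',cv2.resize(a[:,:,::-1],None,fx=3,fy=3))"
```

```text
t 15.3 pos [0.5902 0.1206 0.0992] gap 0.999 F [ 0.1 -0.6  0.3] q [ 0.15  0.57  1.82 -0.    0.75  0.16]
travel cm [-0.16 -0.06  8.12] rot [ 0.001 -0.    -0.001]Traceback (most recent call last):
  File "<string>", line 5, in <module>
    print(spotter.look_for(f,'teal_carton')[:1],fit('teal_carton',[f],.005)[0])
                                                ~~~^^^^^^^^^^^^^^^^^^^^^^^^
  File "h.py", line 34, in fit
    s=np.array([[*p0,y]]*4)+np.array([[0,0,0],[.01,0,0],[0,.01,0],[0,0,.25]])
                ^^^^^^^
TypeError: Value after * must be an iterable, not NoneType
```

Occluded from the top camera; I'll check the teal placing later. Descending and gripping orange.

In the tool's units: 8.1 cm / 60 = 0.135, -0.15 cm / 60 = -0.0025.

Call:
step_arm([
  {"travel": [-0.0025, 0, 0.0083], "delta_rot": [0, 0, 0]},
  {"travel": [-0.0025, 0, 0.0333], "delta_rot": [0, 0, 0]},
  {"travel": [-0.0025, 0, 0.0667], "delta_rot": [0, 0, 0]},
  {"travel": [-0.0025, 0, 0.1], "delta_rot": [0, 0, 0]},
  {"travel": [-0.0025, 0, 0.125], "delta_rot": [0, 0, 0]},
  {"travel": [-0.0025, 0, 0.135], "delta_rot": [0, 0, 0]},
  {"travel": [-0.0025, 0, 0.135], "delta_rot": [0, 0, 0]},
  {"travel": [-0.0025, 0, 0.135], "delta_rot": [0, 0, 0]},
  {"travel": [-0.0025, 0, 0.135], "delta_rot": [0, 0, 0]},
  {"travel": [-0.0025, 0, 0.135], "delta_rot": [0, 0, 0]},
])

```text
time_s: 16.75
eef_pos: [0.5901, 0.119, 0.0177]
ee_rot: [0.71, 0.705, 0.0, 0.0]
force: [0.3, 0.9, 0.2]
finger_gap: 0.999
gripper_force: 0.0
```

Call:
step_arm([
  {"travel": [0, 0, 0], "delta_rot": [0, 0, 0]},
  {"travel": [0, 0, 0], "delta_rot": [0, 0, 0]},
  {"travel": [0, 0, 0], "delta_rot": [0, 0, 0]},
  {"travel": [0, 0, 0], "delta_rot": [0, 0, 0]},
  {"travel": [0, 0, 0], "delta_rot": [0, 0, 0]},
  {"travel": [0, 0, 0], "delta_rot": [0, 0, 0]},
  {"travel": [0, 0, 0], "delta_rot": [0, 0, 0]},
  {"travel": [0, 0, 0], "delta_rot": [0, 0, 0]},
  {"travel": [0, 0, 0], "delta_rot": [0, 0, 0]},
  {"travel": [0, 0, 0], "delta_rot": [0, 0, 0]},
], jaw=-1)

```text
time_s: 18.0
eef_pos: [0.5899, 0.119, 0.0176]
ee_rot: [0.71, 0.705, 0.0, 0.0]
force: [-0.8, 0.3, 4.6]
finger_gap: 0.723
gripper_force: 32.2
```

```bash
python3 -c "
from h import *
go(.4372,.1326,.026,1.589)
f=snap('scene')
print(fit('teal_carton',[f],.005)[:2])
cv2.imwrite('pics/p3.png',cv2.resize(f['image'][80:280,130:380][:,:,::-1],None,fx=3,fy=3))"
```

```text
t 18.0 pos [0.5899 0.119  0.0176] gap 0.723 F [-0.8  0.3  4.6] q [ 0.15  0.69  1.86 -0.    0.59  0.16]
travel cm [  1.26 -15.28  -0.85] rot [ 0.    -0.    -0.025]
(array([ 0.4358275 ,  0.22048402, -0.00766619]), np.float64(0.08057350665330887))
```

View pics/p3.png

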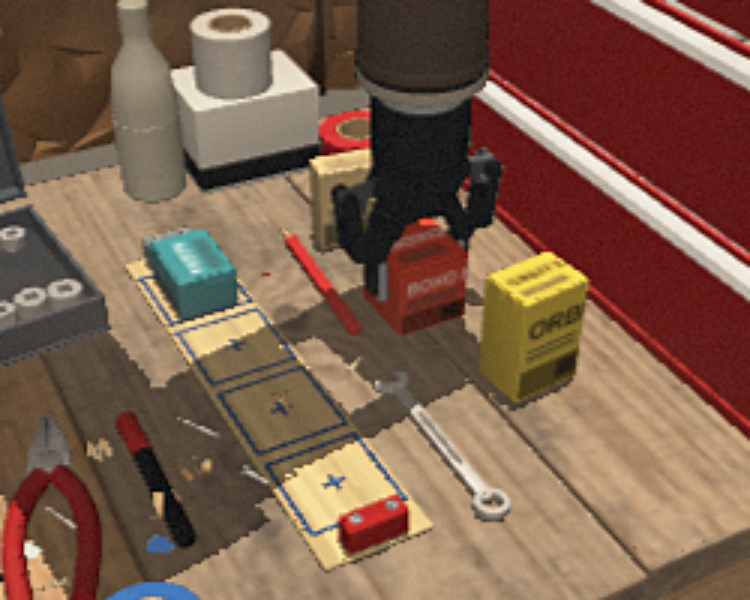

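In the tool's units: -15.3 cm / 60 = -0.255, 1.26 cm / 60 = 0.021, -0.024 rad / 6.2832 = -0.0038.

Call:
step_arm([
  {"travel": [0, 0, -0.025], "delta_rot": [0, 0, 0]},
  {"travel": [0, 0, -0.075], "delta_rot": [0, 0, 0]},
  {"travel": [0.0017, -0.025, -0.1167], "delta_rot": [0, 0, 0]},
  {"travel": [0.0067, -0.075, -0.1167], "delta_rot": [0, 0, -0.0016]},
  {"travel": [0.0117, -0.1417, -0.1167], "delta_rot": [0, 0, -0.0032]},
  {"travel": [0.0167, -0.2083, -0.1167], "delta_rot": [0, 0, -0.0038]},
  {"travel": [0.02, -0.2417, -0.1083], "delta_rot": [0, 0, -0.0038]},
  {"travel": [0.021, -0.255, -0.075], "delta_rot": [0, 0, -0.0038]},
  {"travel": [0.021, -0.255, -0.0417], "delta_rot": [0, 0, -0.0038]},
  {"travel": [0.021, -0.255, -0.025], "delta_rot": [0, 0, -0.0038]},
])

```text
time_s: 19.4
eef_pos: [0.4369, 0.1326, 0.0322]
ee_rot: [0.701, 0.713, -0.0, -0.0]
force: [0.6, 0.4, -2.0]
finger_gap: 0.723
gripper_force: 34.0
```

```bash
python3 -c "
from h import *
go(.4372,.1326,.0228,1.589)"
```

```text
t 19.4 pos [0.4369 0.1326 0.0322] gap 0.723 F [ 0.6  0.4 -2. ] q [0.23 0.55 2.19 0.   0.4  0.21]
travel cm [-0.    0.03  0.94] rot [-0.     0.    -0.001]
```

In the tool's units: 0.93 cm / 60 = 0.0155, 0.9 cm / 60 = 0.015.

Call:
step_arm([
  {"travel": [0, 0, 0.0033], "delta_rot": [0, 0, 0]},
  {"travel": [0, 0, 0.0067], "delta_rot": [0, 0, 0]},
  {"travel": [0, 0, 0.01], "delta_rot": [0, 0, 0]},
  {"travel": [0, 0, 0.0133], "delta_rot": [0, 0, 0]},
  {"travel": [0, 0, 0.015], "delta_rot": [0, 0, 0]},
  {"travel": [0, 0, 0.0155], "delta_rot": [0, 0, 0]},
  {"travel": [0, 0, 0.0155], "delta_rot": [0, 0, 0]},
  {"travel": [0, 0, 0.0155], "delta_rot": [0, 0, 0]},
  {"travel": [0, 0, 0.0155], "delta_rot": [0, 0, 0]},
  {"travel": [0, 0, 0.0155], "delta_rot": [0, 0, 0]},
])

```text
time_s: 20.65
eef_pos: [0.4369, 0.1326, 0.023]
ee_rot: [0.701, 0.713, 0.0, 0.0]
force: [0.4, 0.0, -3.0]
finger_gap: 0.724
gripper_force: 34.0
```

In the tool's units: -15 cm / 60 = -0.25, -13 cm / 60 = -0.2167.

Call:
step_arm([
  {"travel": [0, 0, 0], "delta_rot": [0, 0, 0]},
  {"travel": [0, 0, 0], "delta_rot": [0, 0, 0]},
  {"travel": [0, 0, 0], "delta_rot": [0, 0, 0]},
  {"travel": [0, 0, 0], "delta_rot": [0, 0, 0]},
  {"travel": [0, 0, -0.0083], "delta_rot": [0, 0, 0]},
  {"travel": [0, 0, -0.0333], "delta_rot": [0, 0, 0]},
  {"travel": [0, 0, -0.0833], "delta_rot": [0, 0, 0]},
  {"travel": [0, 0, -0.15], "delta_rot": [0, 0, 0]},
  {"travel": [0, 0, -0.2167], "delta_rot": [0, 0, 0]},
  {"travel": [0, 0, -0.25], "delta_rot": [0, 0, 0]},
], jaw=0.95)

```text
time_s: 21.9
eef_pos: [0.4376, 0.1328, 0.1761]
ee_rot: [0.701, 0.713, 0.001, 0.001]
force: [0.3, -0.1, -0.0]
finger_gap: 0.973
gripper_force: 0.0
```

```bash
python3 -c "
from h import *
f=[snap('scene'),snap('top')]
for x in f:
  try: print(fit('tan_carton',[x],0)[:2])
  except Exception as e: print(e)
go(.6035,.243,.12,-.06)"
```

```text
(array([ 0.60441999,  0.24635547, -1.76309709]), np.float64(0.05849514529109001))
Value after * must be an iterable, not NoneType
t 22.2 pos [0.4364 0.1325 0.1725] gap 0.973 F [-0.2 -0.6 -0.7] q [0.23 0.29 2.09 0.   0.76 0.21]
travel cm [10.77 16.9   5.24] rot [-1.000e-03  1.000e-03  1.648e+00]
```

In the tool's units: 17 cm / 60 = 0.2833, 10.8 cm / 60 = 0.18, 1.67 rad / 6.2832 = 0.2658.

Call:
step_arm([
  {"travel": [0.025, 0.04, 0], "delta_rot": [0, 0, 0.0286]},
  {"travel": [0.0583, 0.09, 0], "delta_rot": [0, 0, 0.0573]},
  {"travel": [0.0917, 0.1433, 0], "delta_rot": [0, 0, 0.0859]},
  {"travel": [0.125, 0.1967, 0], "delta_rot": [0, 0, 0.1146]},
  {"travel": [0.1583, 0.25, 0], "delta_rot": [0, 0, 0.1432]},
  {"travel": [0.1767, 0.2767, 0], "delta_rot": [0, 0, 0.1719]},
  {"travel": [0.18, 0.2833, 0.0167], "delta_rot": [0, 0, 0.2005]},
  {"travel": [0.18, 0.2833, 0.0333], "delta_rot": [0, 0, 0.2292]},
  {"travel": [0.18, 0.2833, 0.05], "delta_rot": [0, 0, 0.2578]},
  {"travel": [0.18, 0.2833, 0.0667], "delta_rot": [0, 0, 0.2658]},
], jaw=1)

```text
time_s: 23.45
eef_pos: [0.6043, 0.2432, 0.1311]
ee_rot: [0.999, -0.043, -0.001, 0.0]
force: [0.0, -0.5, -0.8]
finger_gap: 1.0
gripper_force: 0.0
```

```bash
python3 -c "
from h import *
go(.604,.2435,.022,-.085)"
```

```text
t 23.45 pos [0.6043 0.2432 0.1311] gap 1.0 F [ 0.  -0.5 -0.8] q [ 0.34  0.59  1.68 -0.    0.87  1.99]
travel cm [-1.000e-02 -4.000e-02  1.091e+01] rot [ 0.001  0.002 -0.001]
```

In the tool's units: 10.9 cm / 60 = 0.1817, 10.7 cm / 60 = 0.1783.

Call:
step_arm([
  {"travel": [0, 0, 0.0167], "delta_rot": [0, 0, 0]},
  {"travel": [0, 0, 0.05], "delta_rot": [0, 0, 0]},
  {"travel": [0, 0, 0.0917], "delta_rot": [0, 0, 0]},
  {"travel": [0, 0, 0.1333], "delta_rot": [0, 0, 0]},
  {"travel": [0, 0, 0.1667], "delta_rot": [0, 0, 0]},
  {"travel": [0, 0, 0.1783], "delta_rot": [0, 0, 0]},
  {"travel": [0, 0, 0.1817], "delta_rot": [0, 0, 0]},
  {"travel": [0, 0, 0.1817], "delta_rot": [0, 0, 0]},
  {"travel": [0, 0, 0.1817], "delta_rot": [0, 0, 0]},
  {"travel": [0, 0, 0.1817], "delta_rot": [0, 0, 0]},
])

```text
time_s: 24.7
eef_pos: [0.6054, 0.2436, 0.0246]
ee_rot: [0.999, -0.041, 0.0, -0.0]
force: [0.4, -1.1, 0.2]
finger_gap: 1.002
gripper_force: 0.0
```

Call:
step_arm([
  {"travel": [0, 0, 0], "delta_rot": [0, 0, 0]},
  {"travel": [0, 0, 0], "delta_rot": [0, 0, 0]},
  {"travel": [0, 0, 0], "delta_rot": [0, 0, 0]},
  {"travel": [0, 0, 0], "delta_rot": [0, 0, 0]},
  {"travel": [0, 0, 0], "delta_rot": [0, 0, 0]},
  {"travel": [0, 0, 0], "delta_rot": [0, 0, 0]},
  {"travel": [0, 0, 0], "delta_rot": [0, 0, 0]},
  {"travel": [0, 0, 0], "delta_rot": [0, 0, 0]},
  {"travel": [0, 0, 0], "delta_rot": [0, 0, 0]},
  {"travel": [0, 0, 0], "delta_rot": [0, 0, 0]},
], jaw=-1)

```text
time_s: 25.95
eef_pos: [0.6051, 0.2435, 0.0241]
ee_rot: [0.999, -0.041, -0.0, -0.0]
force: [-0.6, 0.6, 6.5]
finger_gap: 0.35
gripper_force: 30.8
```

```bash
python3 -c "
from h import *
f=[snap('scene'),snap('top')]
for x in f:
  for o,z in (('tan_carton',0),('orange_carton',.005),('teal_carton',.005)):
    try: print(o,fit(o,[x],z)[:2])
    except Exception as e: print(e)
a=f[0]['image'][90:280,150:350];b=f[1]['image'][100:290,150:350]
cv2.imwrite('pics/p4.png',cv2.resize(np.hstack([a,b])[:,:,::-1],None,fx=2,fy=2))
go(.4388,.0466,.12,1.589)"
```

```text
tan_carton (array([ 0.58860201,  0.26895713, -0.30455222]), np.float64(0.5539596080780029))
orange_carton (array([ 0.43743495,  0.13443201, -1.57536675]), np.float64(0.07368480414152145))
teal_carton (array([ 0.43192326,  0.2305393 , -0.31679565]), np.float64(0.792397677898407))
Value after * must be an iterable, not NoneType
Value after * must be an iterable, not NoneType
Value after * must be an iterable, not NoneType
t 26.65 pos [0.6051 0.2435 0.0241] gap 0.353 F [-1.4 -0.7  5. ] q [0.34 0.73 1.73 0.   0.68 1.99]
travel cm [-14.96  20.99  -9.59] rot [ 0.    -0.    -1.671]
```

View pics/p4.png

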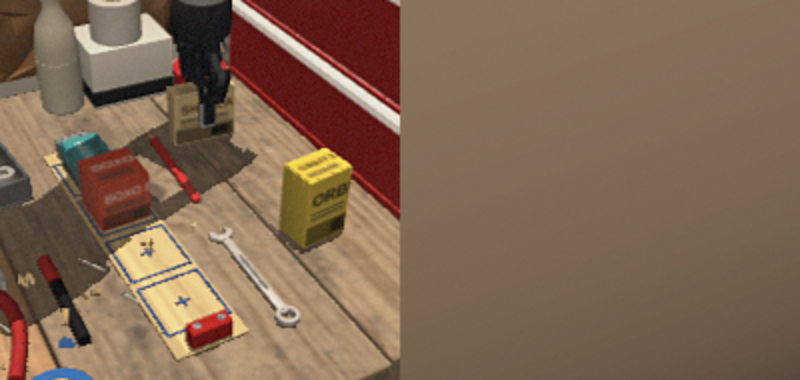

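In the tool's units: 21 cm / 60 = 0.35, 20.2 cm / 60 = 0.3367, -1.41 rad / 6.2832 = -0.2244.

Call:
step_arm([
  {"travel": [0, 0, -0.025], "delta_rot": [0, 0, 0]},
  {"travel": [0, 0, -0.0833], "delta_rot": [0, 0, 0]},
  {"travel": [-0.0117, 0.0167, -0.1583], "delta_rot": [0, 0, -0.0239]},
  {"travel": [-0.0417, 0.06, -0.1667], "delta_rot": [0, 0, -0.0525]},
  {"travel": [-0.0833, 0.1167, -0.1667], "delta_rot": [0, 0, -0.0812]},
  {"travel": [-0.125, 0.175, -0.1667], "delta_rot": [0, 0, -0.1098]},
  {"travel": [-0.1667, 0.2333, -0.1667], "delta_rot": [0, 0, -0.1385]},
  {"travel": [-0.2083, 0.2917, -0.1667], "delta_rot": [0, 0, -0.1671]},
  {"travel": [-0.24, 0.3367, -0.1667], "delta_rot": [0, 0, -0.1958]},
  {"travel": [-0.25, 0.35, -0.1667], "delta_rot": [0, 0, -0.2244]},
])

```text
time_s: 27.9
eef_pos: [0.437, 0.0453, 0.1247]
ee_rot: [0.786, 0.618, -0.0, -0.0]
force: [0.2, 0.5, -1.1]
finger_gap: 0.348
gripper_force: 30.0
```

```bash
python3 -c "
from h import *
go(.4388,.0466,.035,1.589)"
```

```text
t 27.9 pos [0.437  0.0453 0.1247] gap 0.348 F [ 0.2  0.5 -1.1] q [ 0.03  0.35  2.17 -0.    0.62  0.27]
travel cm [0.17 0.14 8.97] rot [-0.     0.    -0.257]
```

In the tool's units: 8.9 cm / 60 = 0.1483, 8.5 cm / 60 = 0.1417, -0.257 rad / 6.2832 = -0.0409.

Call:
step_arm([
  {"travel": [0.0017, 0.0017, 0], "delta_rot": [0, 0, -0.0207]},
  {"travel": [0.0017, 0.0017, 0.005], "delta_rot": [0, 0, -0.0409]},
  {"travel": [0.0017, 0.0017, 0.025], "delta_rot": [0, 0, -0.0409]},
  {"travel": [0.0017, 0.0017, 0.0583], "delta_rot": [0, 0, -0.0409]},
  {"travel": [0.0017, 0.0017, 0.0917], "delta_rot": [0, 0, -0.0409]},
  {"travel": [0.0017, 0.0017, 0.125], "delta_rot": [0, 0, -0.0409]},
  {"travel": [0.0017, 0.0017, 0.1417], "delta_rot": [0, 0, -0.0409]},
  {"travel": [0.0017, 0.0017, 0.1483], "delta_rot": [0, 0, -0.0409]},
  {"travel": [0.0017, 0.0017, 0.1483], "delta_rot": [0, 0, -0.0409]},
  {"travel": [0.0017, 0.0017, 0.1483], "delta_rot": [0, 0, -0.0409]},
])

```text
time_s: 29.15
eef_pos: [0.4399, 0.0473, 0.0355]
ee_rot: [0.702, 0.712, 0.0, 0.0]
force: [-0.0, 0.4, -1.0]
finger_gap: 0.349
gripper_force: 29.9
```

```bash
python3 -c "
from h import *
go(.4388,.0466,.0295,1.589)
f=[snap('scene'),snap('top')]
print(fit('tan_carton',[f[0]],.011)[:2])
a=f[0]['image'][90:280,150:350]
cv2.imwrite('pics/p5.png',cv2.resize(a[:,:,::-1],None,fx=3,fy=3))
"
```

```text
t 29.15 pos [0.4399 0.0473 0.0355] gap 0.349 F [-0.   0.4 -1. ] q [0.04 0.53 2.22 0.   0.39 0.02]
travel cm [-0.06 -0.11  0.6 ] rot [ 0.001 -0.    -0.005]
(array([ 0.44048068,  0.05404191, -1.5       ]), np.float64(0.0))
```

View pics/p5.png

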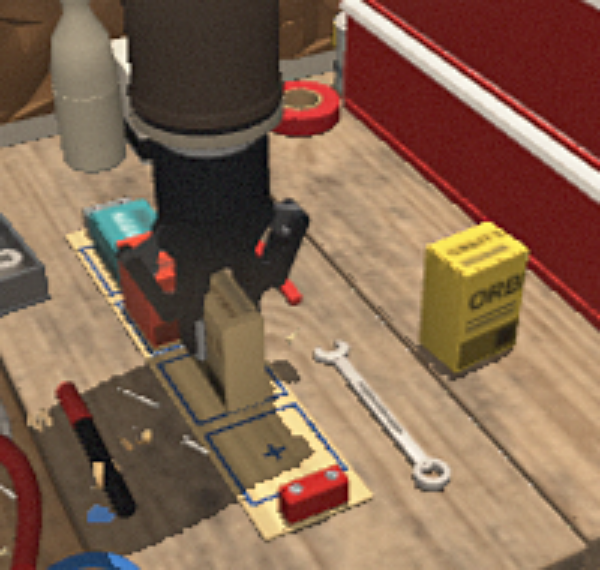

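In the tool's units: 0.6 cm / 60 = 0.01, 0.55 cm / 60 = 0.0092, -0.005 rad / 6.2832 = -0.0008.

Call:
step_arm([
  {"travel": [-0.0008, -0.0017, 0.0033], "delta_rot": [0, 0, -0.0008]},
  {"travel": [-0.0008, -0.0017, 0.0058], "delta_rot": [0, 0, -0.0008]},
  {"travel": [-0.0008, -0.0017, 0.0075], "delta_rot": [0, 0, -0.0008]},
  {"travel": [-0.0008, -0.0017, 0.0092], "delta_rot": [0, 0, -0.0008]},
  {"travel": [-0.0008, -0.0017, 0.01], "delta_rot": [0, 0, -0.0008]},
  {"travel": [-0.0008, -0.0017, 0.01], "delta_rot": [0, 0, -0.0008]},
  {"travel": [-0.0008, -0.0017, 0.01], "delta_rot": [0, 0, -0.0008]},
  {"travel": [-0.0008, -0.0017, 0.01], "delta_rot": [0, 0, -0.0008]},
  {"travel": [-0.0008, -0.0017, 0.01], "delta_rot": [0, 0, -0.0008]},
  {"travel": [-0.0008, -0.0017, 0.01], "delta_rot": [0, 0, -0.0008]},
])

```text
time_s: 30.6
eef_pos: [0.4385, 0.0467, 0.029]
ee_rot: [0.7, 0.714, 0.0, -0.0]
force: [-1.2, -0.5, 2.4]
finger_gap: 0.349
gripper_force: 30.1
```

```bash
python3 -c "
from h import *
f=snap('scene')
print(unproj(f,[[223.5,225],[238,222.7]],.005).round(4))
p=(.4388,.0466,.018);print(np.c_[corners('tan_carton',p,.005),proj(f,corners('tan_carton',p,.005))].round(3))
go(.4388,.0466,.0295,1.589)
cv2.imwrite('pics/p6.png',cv2.resize(f['image'][170:240,200:260][:,:,::-1],None,fx=8,fy=8,interpolation=0))
"
```

```text
[[0.4278 0.0192 0.005 ]
 [0.4585 0.0117 0.005 ]]
[[4.24000e-01 4.00000e-03 5.00000e-03 2.24838e+02 2.29934e+02]
 [4.24000e-01 4.00000e-03 8.00000e-02 2.23233e+02 2.02256e+02]
 [4.23000e-01 8.90000e-02 5.00000e-03 2.08987e+02 2.07191e+02]
 [4.23000e-01 8.90000e-02 8.00000e-02 2.06633e+02 1.80275e+02]
 [4.55000e-01 4.00000e-03 5.00000e-03 2.38005e+02 2.25245e+02]
 [4.55000e-01 4.00000e-03 8.00000e-02 2.37187e+02 1.97703e+02]
 [4.54000e-01 8.90000e-02 5.00000e-03 2.21468e+02 2.03114e+02]
 [4.54000e-01 8.90000e-02 8.00000e-02 2.19818e+02 1.76347e+02]]
t 30.65 pos [0.4385 0.0467 0.029 ] gap 0.348 F [-0.5 -0.1  2.1] q [0.04 0.55 2.23 0.   0.37 0.02]
travel cm [-0.01  0.03 -0.05] rot [-0.    -0.     0.001]
```

View pics/p6.png

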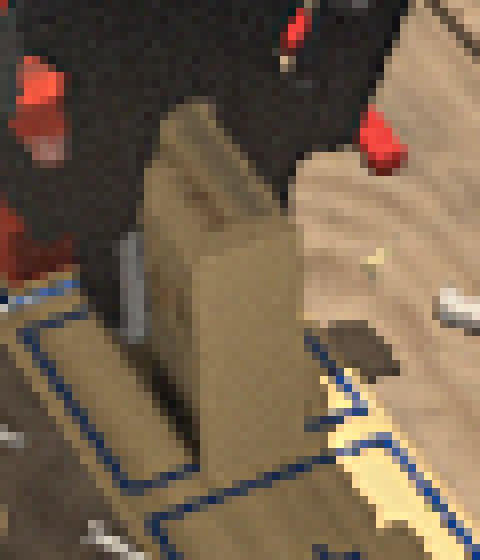

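Tan's predicted corners match the picture within a pixel or so (near top corners at about (224,202) and (237,198)). Releasing.

In the tool's units: -15 cm / 60 = -0.25, -13 cm / 60 = -0.2167.

Call:
step_arm([
  {"travel": [0, 0, 0], "delta_rot": [0, 0, 0]},
  {"travel": [0, 0, 0], "delta_rot": [0, 0, 0]},
  {"travel": [0, 0, 0], "delta_rot": [0, 0, 0]},
  {"travel": [0, 0, 0], "delta_rot": [0, 0, 0]},
  {"travel": [0, 0, -0.0083], "delta_rot": [0, 0, 0]},
  {"travel": [0, 0, -0.0333], "delta_rot": [0, 0, 0]},
  {"travel": [0, 0, -0.0833], "delta_rot": [0, 0, 0]},
  {"travel": [0, 0, -0.15], "delta_rot": [0, 0, 0]},
  {"travel": [0, 0, -0.2167], "delta_rot": [0, 0, 0]},
  {"travel": [0, 0, -0.25], "delta_rot": [0, 0, 0]},
], jaw=0.6)

```text
time_s: 31.9
eef_pos: [0.4392, 0.0468, 0.1814]
ee_rot: [0.7, 0.714, 0.001, 0.001]
force: [0.3, 0.2, 0.2]
finger_gap: 0.799
gripper_force: 0.0
```

```bash
python3 -c "
from h import *
f=snap('scene')
print(fit('yellow_carton',[f],0)[:2])
go(.625,.003,.14,.1)
"
```

```text
(array([ 0.6252117 ,  0.00372622, -1.38165856]), np.float64(0.03891761600971222))
t 32.05 pos [0.4391 0.0468 0.18  ] gap 0.797 F [ 0.3  0.4 -0.7] q [0.04 0.26 2.11 0.   0.77 0.02]
travel cm [-4.73 18.49  4.04] rot [ 0.002 -0.002  1.49 ]
```

In the tool's units: 18.5 cm / 60 = 0.3083, 17.5 cm / 60 = 0.2917, 1.46 rad / 6.2832 = 0.2324.

Call:
step_arm([
  {"travel": [-0.01, 0.04, 0], "delta_rot": [0, 0, 0.0286]},
  {"travel": [-0.025, 0.1, 0], "delta_rot": [0, 0, 0.0573]},
  {"travel": [-0.0417, 0.1667, 0], "delta_rot": [0, 0, 0.0859]},
  {"travel": [-0.06, 0.2333, 0], "delta_rot": [0, 0, 0.1146]},
  {"travel": [-0.075, 0.2917, 0.0167], "delta_rot": [0, 0, 0.1432]},
  {"travel": [-0.0783, 0.3083, 0.0333], "delta_rot": [0, 0, 0.1719]},
  {"travel": [-0.0783, 0.3083, 0.05], "delta_rot": [0, 0, 0.2005]},
  {"travel": [-0.0783, 0.3083, 0.0667], "delta_rot": [0, 0, 0.226]},
  {"travel": [-0.0783, 0.3083, 0.0667], "delta_rot": [0, 0, 0.2324]},
  {"travel": [-0.0783, 0.3083, 0.0667], "delta_rot": [0, 0, 0.2324]},
], jaw=1)

```text
time_s: 33.3
eef_pos: [0.6236, 0.0033, 0.1375]
ee_rot: [0.998, 0.065, -0.001, -0.0]
force: [-0.5, -0.5, 0.1]
finger_gap: 1.002
gripper_force: 0.0
```

```bash
python3 -c "
from h import *
go(.625,.003,.035,.13)
"
```

```text
t 33.3 pos [0.6236 0.0033 0.1375] gap 1.002 F [-0.5 -0.5  0.1] q [-0.04  0.55  1.74 -0.    0.85  1.4 ]
travel cm [ 0.16  0.05 10.25] rot [-0.     0.002  0.   ]
```

Call:
step_arm([
  {"travel": [0.0017, 0, 0.0167], "delta_rot": [0, 0, 0]},
  {"travel": [0.0017, 0, 0.05], "delta_rot": [0, 0, 0]},
  {"travel": [0.0017, 0, 0.0917], "delta_rot": [0, 0, 0]},
  {"travel": [0.0017, 0, 0.1333], "delta_rot": [0, 0, 0]},
  {"travel": [0.0017, 0, 0.1583], "delta_rot": [0, 0, 0]},
  {"travel": [0.0017, 0, 0.17], "delta_rot": [0, 0, 0]},
  {"travel": [0.0017, 0, 0.17], "delta_rot": [0, 0, 0]},
  {"travel": [0.0017, 0, 0.17], "delta_rot": [0, 0, 0]},
  {"travel": [0.0017, 0, 0.17], "delta_rot": [0, 0, 0]},
  {"travel": [0.0017, 0, 0.17], "delta_rot": [0, 0, 0]},
])

```text
time_s: 34.55
eef_pos: [0.6257, 0.0034, 0.0375]
ee_rot: [0.998, 0.065, 0.0, 0.0]
force: [-0.5, -0.2, -0.1]
finger_gap: 1.0
gripper_force: 0.0
```

Call:
step_arm([
  {"travel": [0, 0, 0], "delta_rot": [0, 0, 0]},
  {"travel": [0, 0, 0], "delta_rot": [0, 0, 0]},
  {"travel": [0, 0, 0], "delta_rot": [0, 0, 0]},
  {"travel": [0, 0, 0], "delta_rot": [0, 0, 0]},
  {"travel": [0, 0, 0], "delta_rot": [0, 0, 0]},
  {"travel": [0, 0, 0], "delta_rot": [0, 0, 0]},
  {"travel": [0, 0, 0], "delta_rot": [0, 0, 0]},
  {"travel": [0, 0, 0], "delta_rot": [0, 0, 0]},
  {"travel": [0, 0, 0], "delta_rot": [0, 0, 0]},
  {"travel": [0, 0, 0], "delta_rot": [0, 0, 0]},
], jaw=-1)

```text
time_s: 35.8
eef_pos: [0.6254, 0.0034, 0.0371]
ee_rot: [0.998, 0.065, 0.0, -0.0]
force: [-0.7, 1.7, 4.8]
finger_gap: 0.525
gripper_force: 22.2
```

```bash
python3 -c "
from h import *
go(.4403,-.0394,.14,1.589)
"
```

```text
t 35.8 pos [0.6254 0.0034 0.0371] gap 0.525 F [-0.7  1.7  4.8] q [-0.04  0.68  1.8   0.    0.66  1.4 ]
travel cm [-18.91   1.85 -10.29] rot [-0.    -0.    -1.459]
```

In the tool's units: -18.9 cm / 60 = -0.315, 1.85 cm / 60 = 0.0308, -1.3 rad / 6.2832 = -0.2069.

Call:
step_arm([
  {"travel": [0, 0, -0.0083], "delta_rot": [0, 0, 0]},
  {"travel": [0, 0, -0.05], "delta_rot": [0, 0, 0]},
  {"travel": [-0.0083, 0, -0.125], "delta_rot": [0, 0, -0.008]},
  {"travel": [-0.0333, 0.0033, -0.175], "delta_rot": [0, 0, -0.035]},
  {"travel": [-0.0833, 0.0083, -0.175], "delta_rot": [0, 0, -0.0637]},
  {"travel": [-0.1417, 0.0133, -0.175], "delta_rot": [0, 0, -0.0923]},
  {"travel": [-0.2, 0.02, -0.175], "delta_rot": [0, 0, -0.121]},
  {"travel": [-0.2583, 0.025, -0.175], "delta_rot": [0, 0, -0.1496]},
  {"travel": [-0.3, 0.03, -0.175], "delta_rot": [0, 0, -0.1783]},
  {"travel": [-0.315, 0.0308, -0.175], "delta_rot": [0, 0, -0.2069]},
])

```text
time_s: 37.05
eef_pos: [0.4387, -0.0397, 0.1421]
ee_rot: [0.753, 0.658, -0.0, -0.0]
force: [0.6, -0.2, -1.8]
finger_gap: 0.524
gripper_force: 22.7
```

```bash
python3 -c "
from h import *
go(.4403,-.0394,.05,1.589)
"
```

```text
t 37.05 pos [ 0.4387 -0.0397  0.1421] gap 0.524 F [ 0.6 -0.2 -1.8] q [-0.16  0.32  2.15 -0.    0.67 -0.02]
travel cm [0.05 0.16 9.21] rot [-0.001  0.    -0.154]
```

In the tool's units: 9.2 cm / 60 = 0.1533, 9.1 cm / 60 = 0.1517, -0.154 rad / 6.2832 = -0.0245.

Call:
step_arm([
  {"travel": [0, 0.0017, 0], "delta_rot": [0, 0, -0.0159]},
  {"travel": [0, 0.0017, 0.005], "delta_rot": [0, 0, -0.0245]},
  {"travel": [0, 0.0017, 0.025], "delta_rot": [0, 0, -0.0245]},
  {"travel": [0, 0.0017, 0.0583], "delta_rot": [0, 0, -0.0245]},
  {"travel": [0, 0.0017, 0.0917], "delta_rot": [0, 0, -0.0245]},
  {"travel": [0, 0.0017, 0.125], "delta_rot": [0, 0, -0.0245]},
  {"travel": [0, 0.0017, 0.1433], "delta_rot": [0, 0, -0.0245]},
  {"travel": [0, 0.0017, 0.1517], "delta_rot": [0, 0, -0.0245]},
  {"travel": [0, 0.0017, 0.1533], "delta_rot": [0, 0, -0.0245]},
  {"travel": [0, 0.0017, 0.1533], "delta_rot": [0, 0, -0.0245]},
])

```text
time_s: 38.3
eef_pos: [0.4417, -0.0396, 0.0504]
ee_rot: [0.703, 0.712, 0.0, 0.0]
force: [-0.2, 0.0, -1.2]
finger_gap: 0.523
gripper_force: 22.6
```

```bash
python3 -c "
from h import *
go(.4403,-.0394,.0422,1.589)
f=snap('scene')
a=f['image'][110:290,150:350].copy()
p=(.4403,-.0394,.018);s=status.get_state()['eef_pos'];p=(s[0],s[1],.018)
u=proj(f,corners('yellow_carton',p,s[2]-.0371));print(u.round(1).tolist())
cv2.imwrite('pics/p7.png',cv2.resize(a[:,:,::-1],None,fx=4,fy=4,interpolation=0)[:600])
"
```

```text
t 38.3 pos [ 0.4417 -0.0396  0.0504] gap 0.523 F [-0.2  0.  -1.2] q [-0.16  0.5   2.21 -0.    0.43 -0.17]
travel cm [ 0.03 -0.14  0.82] rot [ 0.001  0.    -0.005]
[[237.7, 250.7], [236.6, 215.8], [224.8, 232.0], [222.8, 197.7], [258.3, 242.8], [258.8, 208.2], [244.6, 224.9], [244.1, 190.9]]
```

View pics/p7.png

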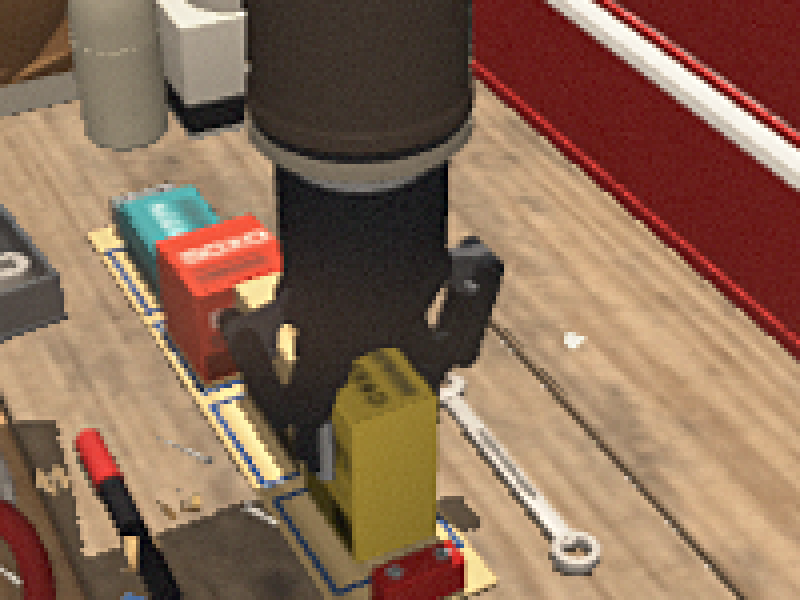

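Yellow hangs square over its bay: its near bottom corner at about (239,249.5) is predicted at (237.7,250.7). Lowering, then releasing.

In the tool's units: 0.8 cm / 60 = 0.0133, 0.7 cm / 60 = 0.0117, -0.004 rad / 6.2832 = -0.0006.

Call:
step_arm([
  {"travel": [0, -0.0017, 0.0033], "delta_rot": [0, 0, -0.0006]},
  {"travel": [0, -0.0017, 0.0067], "delta_rot": [0, 0, -0.0006]},
  {"travel": [0, -0.0017, 0.0092], "delta_rot": [0, 0, -0.0006]},
  {"travel": [0, -0.0017, 0.0117], "delta_rot": [0, 0, -0.0006]},
  {"travel": [0, -0.0017, 0.0133], "delta_rot": [0, 0, -0.0006]},
  {"travel": [0, -0.0017, 0.0133], "delta_rot": [0, 0, -0.0006]},
  {"travel": [0, -0.0017, 0.0133], "delta_rot": [0, 0, -0.0006]},
  {"travel": [0, -0.0017, 0.0133], "delta_rot": [0, 0, -0.0006]},
  {"travel": [0, -0.0017, 0.0133], "delta_rot": [0, 0, -0.0006]},
  {"travel": [0, -0.0017, 0.0133], "delta_rot": [0, 0, -0.0006]},
])

```text
time_s: 39.6
eef_pos: [0.4403, -0.0396, 0.042]
ee_rot: [0.701, 0.713, -0.0, -0.0]
force: [-2.0, -0.6, 2.2]
finger_gap: 0.523
gripper_force: 22.8
```

In the tool's units: -16 cm / 60 = -0.2667, -13 cm / 60 = -0.2167.

Call:
step_arm([
  {"travel": [0, 0, 0], "delta_rot": [0, 0, 0]},
  {"travel": [0, 0, 0], "delta_rot": [0, 0, 0]},
  {"travel": [0, 0, 0], "delta_rot": [0, 0, 0]},
  {"travel": [0, 0, 0], "delta_rot": [0, 0, 0]},
  {"travel": [0, 0, -0.0083], "delta_rot": [0, 0, 0]},
  {"travel": [0, 0, -0.0333], "delta_rot": [0, 0, 0]},
  {"travel": [0, 0, -0.0833], "delta_rot": [0, 0, 0]},
  {"travel": [0, 0, -0.15], "delta_rot": [0, 0, 0]},
  {"travel": [0, 0, -0.2167], "delta_rot": [0, 0, 0]},
  {"travel": [0, 0, -0.2667], "delta_rot": [0, 0, 0]},
], jaw=0.7)

```text
time_s: 40.85
eef_pos: [0.4405, -0.0396, 0.204]
ee_rot: [0.701, 0.713, 0.0, 0.001]
force: [0.7, 0.9, -0.6]
finger_gap: 0.849
gripper_force: 0.0
```

In the tool's units: -38 cm / 60 = -0.6333, -36 cm / 60 = -0.6.

Call:
step_arm([
  {"travel": [-0.05, 0.0333, 0], "delta_rot": [0, 0, 0]},
  {"travel": [-0.1333, 0.0667, 0], "delta_rot": [0, 0, 0]},
  {"travel": [-0.2167, 0.1, 0], "delta_rot": [0, 0, 0]},
  {"travel": [-0.3, 0.1167, 0], "delta_rot": [0, 0, 0]},
  {"travel": [-0.3833, 0.1167, 0], "delta_rot": [0, 0, 0]},
  {"travel": [-0.4667, 0.1167, 0], "delta_rot": [0, 0, 0]},
  {"travel": [-0.55, 0.1167, 0], "delta_rot": [0, 0, 0]},
  {"travel": [-0.6, 0.0833, 0], "delta_rot": [0, 0, 0]},
  {"travel": [-0.6333, 0.05, 0], "delta_rot": [0, 0, 0]},
  {"travel": [-0.6333, 0.05, 0], "delta_rot": [0, 0, 0]},
])

```text
time_s: 42.1
eef_pos: [0.4754, -0.4202, 0.2021]
ee_rot: [0.702, 0.712, -0.0, -0.0]
force: [-0.8, 0.5, -0.9]
finger_gap: 0.852
gripper_force: 0.0
```

```bash
python3 - <<'E'
from h import *
fs=[snap('scene'),snap('top')]
print(status.get_state()['eef_pos'])
b=[q[0] for q in boardfit(fs)]; 
for o,yb in(('yellow_carton',-.129),('tan_carton',-.043),('orange_carton',.043),('teal_carton',.129)):
    for f,B in zip(fs,b):
        try:
            p,c,n=fit(o,[f],.005); t=B[:2]+yb*np.array([-np.sin(B[2]),np.cos(B[2])]); print(o,'err mm',((p[:2]-t)*1e3).round(1),'yaw err',np.degrees(p[2]-B[2]).round(1),round(c,3))
        except Exception as e: print(o,e)
print(np.round(b,4))
a=fs[0]['image'][100:300,150:350];c=fs[1]['image'][120:320,150:350]
cv2.imwrite('pics/end.png',cv2.resize(np.hstack([a,c])[:,:,::-1],None,fx=2,fy=2))
E
```

```text
[ 0.47677622 -0.41884138  0.20218785]
yellow_carton err mm [-1.1 -1.6] yaw err -4.3 0.069
yellow_carton err mm [-1.3 -3.8] yaw err 0.5 0.06
tan_carton err mm [  5.8 -74.7] yaw err 1.1 0.217
tan_carton err mm [-0.3 -3.9] yaw err -2.1 0.086
orange_carton Value after * must be an iterable, not NoneType
orange_carton err mm [ 0.8 -1.8] yaw err -2.4 0.092
teal_carton err mm [-0.4 27.2] yaw err -18.9 1.06
teal_carton err mm [ 0.2 -2.1] yaw err -1.8 0.054
[[0.4395 0.0908 0.0174]
 [0.4375 0.0898 0.0214]]
```

View pics/end.png

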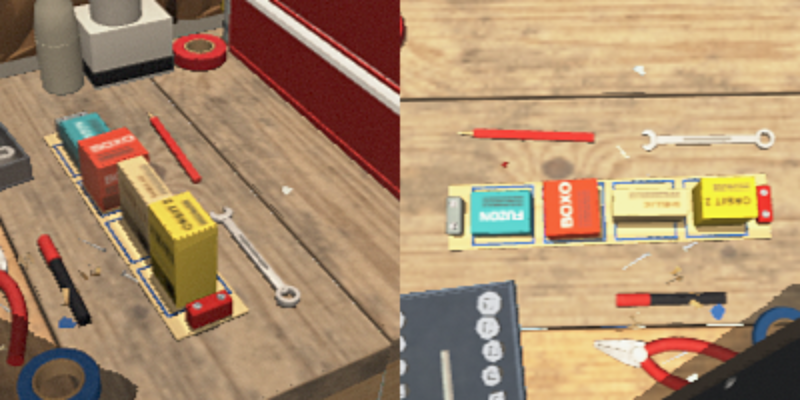

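All four stand square in their bays, teal, orange, tan, yellow from the grey end to the red one, within about 2–4 mm of centre. The gripper is clear, so I'm handing it in.

```bash
python3 -c "
from station import r
print(r.sign_off())"
```

```text
the job is handed in; nothing more can be done
None
```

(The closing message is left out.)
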